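# Stamp a weld-test coupon with the pedal press

### The arm

A 6-joint arm with a two-finger parallel gripper is mounted at the origin on the work surface. World frame = base frame: x ahead of the robot, y to its left, z up, the work surface at z = 0. Lengths are in mm, angles in rad, forces in N, time in s.
With the tool pointing down it reaches from about 350 to 775 mm from the base axis. Payload 7.3 kg.
Tool frame: the origin (TCP) lies between the finger pads; the fingertips stand 8 mm ahead of it and the grasp point (between the pads) lies 11 mm behind it; y points along the fingers, z is the direction in which the jaws open and shut, and the axes are right-handed (so a half turn about y gives the same grasp; the last joint's range is limited). The gripper opens to 92 mm and grips with 3 to 60 N. Pads are 19 mm wide; open, the fingers measure 130 mm over their backs; the gripper's body (75 mm by 190 mm) begins 47 mm behind the grasp point.
Start: joints at [-1.306, 0.342, 1.524, -0, 1.275, -0.146], TCP at [209.679, -481.334, 199.641] pointing down, gripper open.
Joint ranges: [-2.53, 2.53], [-0.77, 2.02], [0.04, 2.7], [-1, 4.14], [0.28, 2.66], [-3.11, 3.11]. Speed limits (rad/s): [2.57, 2.57, 3.14, 3.14, 3.14, 3.14].

### API

Orientations are given as [roll, pitch, yaw] about the fixed x, y, z axes, in that order (R = Rz(yaw) Ry(pitch) Rx(roll)).
In Python, from plant import bot, vision, job gives the robot as it stands. The module is installed in compiled form; this text tells all that it offers.
- The arm moves only by the tool arm_command, never from a script. Its argument "deltas" is a list of rows, each a list of 4 numbers: the shift along the tool's x, y, z in m, then the turn about the tool's y in degrees. In form: [[x, y, z, twist], ...]. A call has 1 to 5 rows; each row shifts and turns the commanded pose from where the row before left it, along the tool's axes as they then stand; what a row does not reach is not made up. A row lasts 1/10 s, in which the tool goes at most 50 mm and 8.59 degrees, less where a joint would pass 70% of its speed; a pose out of reach is approached as far as the arm can. A call is refused whole if a number of a shift passes 0.05 or a number of a turn 8.59, either way. A call with a gripper value outside its range is refused whole. "claw" is the closure in counts, from 0 (fully open) to 255 (shut), set as the call begins (left out, the last holds). The fingers move at their own pace and stop on an object; the grip force is fixed at half the most. Time passes only in rows, so rows that do not move let the fingers close. It gives the time, the measured TCP pose, the force and the opening at its end, in the units of the state.
- bot.get_obs(): the state, without advancing time (a new reading comes with each control period).
- vision.capture(name): name is "scene" or "side" or "wrist"; returns a dict with "img" (384x512x3 uint8, red, green, blue), "camera_matrix" (3x3 intrinsics, pixels), "world_to_cam" (4x4, takes a point from world to camera coordinates); the wrist camera has in their place "mount" (4x4, takes a point from camera to tool coordinates, whose origin is the TCP and whose axes are the tool frame's). Camera axes: x right, y down, z forward; pixel columns grow to the right and rows downward; lengths in mm; the calibration is good to about 2 mm. A picture is of the moment at which its call begins: read the wrist's pose just before it. There is no depth.
- job.close_job(): hands the job in, once; it reports no verdict.
Trained networks look in a picture, given as the dict that the camera call returned (one of the last four; its "shot" number tells which), for a name from the list of things; names that differ only in an ending like _2 or _b are one class to them, and where a whole thing is asked for, a point or a joint stands for the part that bears it (a point fixed in the world has none). Each returns a list of dicts, best first, with "confidence" (0 to 1); they miss things now and then, are a little off and sometimes report something else, mostly with a low value. They report only what shows in the picture. A call takes as long as a camera call. They do not tell look-alikes from the thing itself.
- vision.find_in(picture, name): "xyz" ([x, y, z] in mm, in the coordinates of the camera as it stood for that picture, good to about 4 mm: the middle of the surface that is visible of it).
- vision.regions_of(picture, name): "mask" (384x512 bool, what is visible of it).
The state is a dict: "time": time; "joint_positions": joint angles; "dq": joint speeds; "tau": joint torques, N m; "tool_pos": TCP position; "tcp_rot": TCP orientation; "contact_force": force on the tool from outside, world axes, zero at the start; "moment": the same for the moment, N m; "grip_width": finger opening in mm.
Only numpy, scipy, OpenCV 4.12 (cv2) and the standard library are available. Lean on these libraries where they do the work, as an engineer would, in place of code of your own. Each camera call takes 0.05 s, during which the arm holds its last target. There are 200 camera calls.

### The job

Lay the bare steel coupon flat on the anvil of the blue stamping machine, snug against all three brass stops, and let go of it. Then push the yellow pedal fully down to its stop, keep it down for two seconds so that the stamp marks the coupon, and ease the pedal back up gently without letting it snap, leaving the coupon in its place against the stops. Never bring the stamp down on an anvil without the coupon in place, and leave the red coupon and the loose tools alone.

Things in the scene. Friction and masses are not known exactly. Their poses are not given: they have to be found in the camera images.
- coupon: the bare bright steel coupon, a loose flat bar 40 (its x) x 100 (its y) x 12 mm (z), about 0.37 kg; origin at the centre of its underside. Starts flat on the bench, on the robot's left. Either end may go first, it has no front
- red_coupon: a coupon of the same size and shape primed red, origin likewise; not to be touched. It lies near the steel one, nearer or farther from the robot
- stamper: the fixed blue stamping machine: base plate 210 (x) x 330 (y) x 12 mm, origin at the centre of its underside; at yaw 0 its x points away from the robot, its y to the robot's left. Shifted and turned by up to about 15 degrees between starts. The anvil (its centre 35 mm to -x, 80 mm to +y) is on its +y half, the yellow pedal on its -y half
- nest (a point): point on the anvil top, 45 mm up, where the coupon's underside centre lies when it touches all stops; axes as the stamper's, coupon length along y. Anvil top 80 (x) x 130 (y) mm, centred here. Fixed brass stops, 12 mm diameter, 8 mm high: two touch the coupon's +x long side, at y -36 and +36 mm (60 mm clear between for a finger), one its +y end at x = 0. -x and -y sides open
- pedal_pad (a point): point to press, on top of the pedal's black rubber pad, on its centre line, 25 mm from the toe (free end, towards -x). The pedal is a yellow plate 170 (x) x 90 mm (y), hinged at its far (+x) end. The point moves with the pedal: about 86 mm above the bench at rest, 41 mm at the stop, shifting about 8 mm to -x on the way. Nothing stands above the pedal
- pedal (a joint): pedal angle in rad: 0 at rest (toe up), 0.32 at its lower stop, grows as pressed. Hinge axis along the stamper's y, 30 mm above the bench, 145 mm from the pad point. Pressing at the pad takes about 2 N at the start and 9 N just before the stop; the spring lifts it again, fast if it is let go. The stop is a hard rubber bumper
- stamp_hinge (a point): hinge of the stamp arm, 85 mm above the bench, 85 mm from the nest in +x, between two posts 102 mm high. At rest the 24 mm wide arm leans back, reaching 190 mm high; nothing then stands nearer to the nest than 65 mm in +x. The pedal swings it down over the nest: at full pedal its head ends within 2 mm of the top of a coupon lying flat, but jams on one not flat
- wire_brush: loose wire brush with a red handle, 250 mm long along its x, 34 mm high, beyond the machine; origin at its underside; leave alone
- magnet: loose steel and orange magnetic square, about 90 x 90 x 18 mm, on the robot's right, nearer than the hammer; origin at its underside; leave alone
- hammer: loose hammer 260 mm long, lying along its x to the right of the machine; leave alone
There are look-alikes about, which are no part of the job. What is shaped like the coupon but turquoise is not meant.

How it is judged:
By the outcome, as a careful person would: the job done as asked, in the order asked, and still so for the second after the job is handed in, with the robot touching nothing.
It also fails if it takes over 67 s, if anything falls off the work surface, if the arm or the gripper's body presses on something with over 40 N, if the wrist force passes 120 N, or if a joint passes its speed limit or range.

## Working session

There is one attempt and no reset: what is moved stays moved. The work goes in short steps, Python scripts to look and compute and a tool call to move; the robot and the scene stay as the last step left them, time stands still between calls to the robot, and variables do not carry over. Pictures are saved under pics/ and viewed, about 8 in all and at most 12, crops included, and the job is handed in when it is done.

Besides the shell and the picture viewer there is one more tool, called after "Request:" as a command line: name --pt "numbers of a row" for each row, then --argument value for the rest. arm_command: Moves the arm, as the interface text tells. Its arguments: {"type":"object","properties":{"deltas":{"type":"array","items":{"type":"array","items":{"type":"number"}}},"claw":{"type":"number"}},"required":["deltas"]}

```bash
mkdir -p pics; cat > h.py <<'E'
import numpy as np, cv2
from plant import bot, vision, job
def save(c,fn,crop=None,s=1.5):
    im=c["img"][:,:,::-1]
    if crop: u0,v0,u1,v1=crop; im=im[v0:v1,u0:u1]
    cv2.imwrite("pics/"+fn,cv2.resize(im,None,fx=s,fy=s,interpolation=cv2.INTER_CUBIC))
def towld(c,p): return (np.linalg.inv(c["world_to_cam"])@np.r_[p,1])[:3]
def ray(c,u,v,z):
    K=c["camera_matrix"];T=np.linalg.inv(c["world_to_cam"])
    d=T[:3,:3]@np.linalg.inv(K)@[u,v,1];o=T[:3,3]
    return o+d*(z-o[2])/d[2]
def proj(c,P):
    P=np.atleast_2d(P);q=(c["world_to_cam"]@np.c_[P,np.ones(len(P))].T)[:3]
    q=c["camera_matrix"]@q;return (q[:2]/q[2]).T
E
python3 - <<'E'
from h import *
o=bot.get_obs(); print({k:np.round(v,3) for k,v in o.items()})
for n in("scene","side"):
    c=vision.capture(n); save(c,n+"0.png"); print(n,"cam pos",towld(c,[0,0,0]).round())
    for t in("coupon","red_coupon","stamper","pedal","stamp_hinge"):
        for r in vision.find_in(c,t)[:4]:
            w=towld(c,r["xyz"]); print(t,round(r["confidence"],2),w.round(),proj(c,w).round())
E
```

```text
{'time': np.float64(0.0), 'joint_positions': array([-1.306,  0.343,  1.525, -0.   ,  1.275, -0.146]), 'dq': array([-0.002, -0.001,  0.002,  0.   , -0.001, -0.   ]), 'tau': array([ 3.0000e-03, -4.3124e+01, -2.4422e+01,  7.2000e-02,  5.6000e-02,
       -0.0000e+00]), 'tool_pos': array([ 209.556, -480.861,  198.939]), 'tcp_rot': array([-1.572,  0.   , -2.731]), 'contact_force': array([ 0.16 , -0.651, -0.101]), 'moment': array([-0.033, -0.009, -0.006]), 'grip_width': np.float64(91.868)}
scene cam pos [1365.  257.  938.]
coupon 0.86 [754. 345.  15.] [[388. 317.]]
coupon 0.83 [565. 179.  15.] [[337. 233.]]
coupon 0.79 [629. 310.  16.] [[383. 269.]]
red_coupon 0.79 [458. 293.  14.] [[389. 218.]]
stamper 0.95 [613. -89.  31.] [[233. 212.]]
pedal 0.76 [ 586. -175.   59.] [[208. 188.]]
stamp_hinge 0.65 [610. -87.  30.] [[234. 211.]]
stamp_hinge 0.37 [ 324. -375.   19.] [[188. 127.]]
side cam pos [ 511. -728.  845.]
coupon 0.77 [622. 301.   8.] [[266. 127.]]
coupon 0.67 [560. 170.  10.] [[251. 151.]]
coupon 0.63 [753. 338.  13.] [[299. 119.]]
red_coupon 0.78 [457. 289.  10.] [[222. 130.]]
stamper 0.58 [ 573. -135.   26.] [[261. 219.]]
pedal 0.71 [ 579. -179.   65.] [[265. 223.]]
pedal 0.47 [ 316. -384.   24.] [[163. 308.]]
stamp_hinge 0.62 [ 575. -134.   29.] [[262. 218.]]
stamp_hinge 0.32 [802.  15.  31.] [[329. 176.]]
```

View pics/scene0.png

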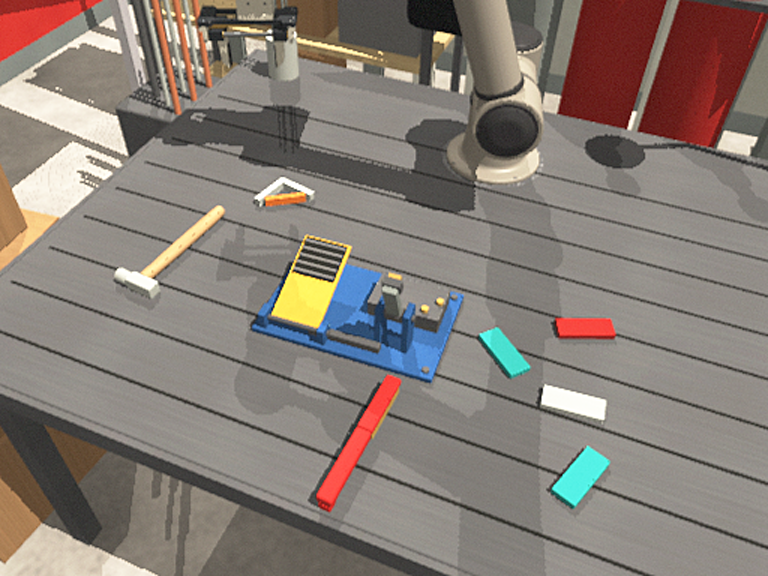

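View pics/side0.png

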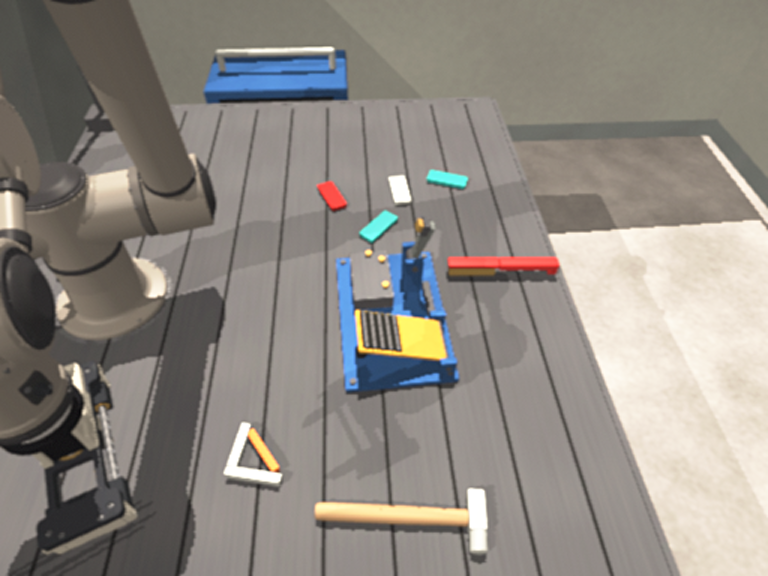

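Candidates for the coupon in the scene picture (native pixels): turquoise (337,233) and (388,317), red (389,218), and the bright white/steel bar (383,269). By the description I choose the bar at (383,269). The stamper is at about (233,212). Next I'll fit poses and check the choice in a close crop.

```bash
cat >> h.py <<'E'
from scipy.optimize import minimize
def box(p,L):
    x,y,a=p; sx,sy,sz=L
    P=np.array([[i*sx/2,j*sy/2,k*sz] for i in(-1,1) for j in(-1,1) for k in(0,1)])
    R=np.array([[np.cos(a),-np.sin(a),0],[np.sin(a),np.cos(a),0],[0,0,1]])
    return P@R.T+[x,y,0]
def iou(c,m,p,L=(40,100,12),s=8):
    q=cv2.convexHull(proj(c,box(p,L)).astype(np.float32))
    a=np.zeros(m.shape,np.uint8); cv2.fillConvexPoly(a,np.round(q*16).astype(np.int32),1,shift=4)
    return (a.astype(bool)&m).sum()/(a.astype(bool)|m).sum()
def fit(views,p0,L=(40,100,12)):
    best=None
    for a in np.arange(0,np.pi,np.pi/8):
        f=lambda p:-sum(iou(c,m,p,L) for c,m in views)
        r=minimize(f,[p0[0],p0[1],a],method="Nelder-Mead",options=dict(initial_simplex=np.array([[0,0,0],[12,0,0],[0,12,0],[0,0,.3]])+[p0[0],p0[1],a]))
        if best is None or r.fun<best.fun: best=r
    return best.x,-best.fun/len(views)
E
python3 - <<'E'
from h import *
V=[];
for n in("scene","side"):
    c=vision.capture(n)
    for r in vision.regions_of(c,"coupon"):
        m=r["mask"]; v,u=np.nonzero(m); col=np.median(c["img"][m],0)
        print(n,r["confidence"],u.mean().round(),v.mean().round(),col,m.sum())
        if col.min()>130: V.append((c,m)); break
    if n=="scene":
        save(c,"crop.png",(150,140,430,350),2.8)
        print([ray(c,u/1.5,v/1.5,12)[:2].round() for u,v in((433,378),(252,326),(463,292))])
for v in V: print(fit([v],(625,306)))
print(fit(V,(625,306)))
E
```

```text
scene 0.8 382.0 269.0 [254. 253. 248.] 650
[array([667.,  84.]), array([ 684., -246.]), array([457.,  70.])]
side 0.73 296.0 119.0 [106. 250. 242.] 221
side 0.59 266.0 127.0 [255. 255. 253.] 195
(array([6.20783955e+02, 3.07498278e+02, 5.85756237e-02]), np.float64(0.871313672922252))
(array([6.23834880e+02, 3.11627697e+02, 8.53328082e-02]), np.float64(0.8125))
(array([622.56559408, 308.19699093,   3.19072966]), np.float64(0.8357265465108603))
```

View pics/crop.png

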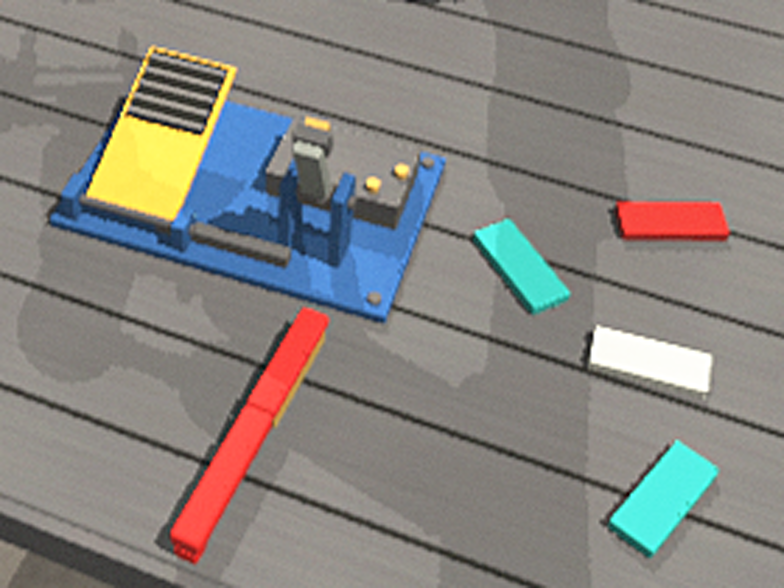

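The close crop shows the bright bar at (650,358) in the crop as plain bright metal, distinct from the turquoise and red bars, so that is the coupon. The stamper yaw is about +0.055 and its centre about (571,-86). I'll write a small planner that gives row numbers and go to a viewing pose.

```bash
cat > plan.py <<'E'
import sys
from h import *
def plan(tgt,yaw,p=None,y0=None,step=46):
    o=bot.get_obs(); p=o["tool_pos"] if p is None else np.array(p); y0=o["tcp_rot"][2] if y0 is None else y0
    d=np.array(tgt)-p; dy=(yaw-y0+np.pi)%(2*np.pi)-np.pi
    n=max(int(np.ceil(np.linalg.norm(d)/step)),int(np.ceil(abs(dy)/np.radians(8.4))),1)
    c,s=[],[]; out=[]
    for i in range(n):
        a=y0+dy*i/n; w=d/n/1000
        out.append([round(w[0]*np.cos(a)+w[1]*np.sin(a),4),round(-w[2],4),round(-w[0]*np.sin(a)+w[1]*np.cos(a),4),round(-np.degrees(dy)/n,2)])
    for i in range(0,n,5): print([list(map(float,r)) for r in out[i:i+5]])
if __name__=="__main__":
    a=list(map(float,sys.argv[1:])); plan(a[:3],a[3],step=a[4] if len(a)>4 else 46)
E
python3 - <<'E'
from plan import *
print(vision.capture("wrist")["mount"].round(3))
plan([480,-60,330],-1.515)
E
```

```text
[[-1.00000e-03  9.58000e-01  2.86000e-01 -7.74640e+01]
 [-0.00000e+00 -2.86000e-01  9.58000e-01 -1.84779e+02]
 [ 1.00000e+00  1.00000e-03  0.00000e+00 -4.11000e-01]
 [ 0.00000e+00  0.00000e+00  0.00000e+00  1.00000e+00]]
[[-0.0347, -0.0109, -0.0232, -5.81], [-0.0368, -0.0109, -0.0196, -5.81], [-0.0386, -0.0109, -0.0157, -5.81], [-0.04, -0.0109, -0.0118, -5.81], [-0.041, -0.0109, -0.0076, -5.81]]
[[-0.0416, -0.0109, -0.0035, -5.81], [-0.0417, -0.0109, 0.0008, -5.81], [-0.0414, -0.0109, 0.005, -5.81], [-0.0407, -0.0109, 0.0091, -5.81], [-0.0396, -0.0109, 0.0132, -5.81]]
[[-0.038, -0.0109, 0.0171, -5.81], [-0.0361, -0.0109, 0.0209, -5.81]]
```

Request:
arm_command --pt "-0.035 -0.011 -0.023 -5.8" --pt "-0.037 -0.011 -0.02 -5.8" --pt "-0.039 -0.011 -0.016 -5.8" --pt "-0.04 -0.011 -0.012 -5.8" --pt "-0.041 -0.011 -0.008 -5.8"

```text
time: 1.35
tool_pos: [322.9, -303.1, 255.2]
tcp_rot: [-1.57, -0.0, -2.221]
contact_force: [0.4, -0.2, 0.4]
grip_width: 91.9
```

Request:
arm_command --pt "-0.042 -0.011 -0.003 -5.8" --pt "-0.042 -0.011 0.001 -5.8" --pt "-0.041 -0.011 0.005 -5.8" --pt "-0.041 -0.011 0.009 -5.8" --pt "-0.04 -0.011 0.013 -5.8"

```text
time: 1.85
tool_pos: [436.4, -126.9, 310.3]
tcp_rot: [-1.57, -0.0, -1.714]
contact_force: [0.5, -0.7, -0.1]
grip_width: 91.7
```

Request:
arm_command --pt "-0.038 -0.011 0.017 -5.8" --pt "-0.036 -0.011 0.021 -5.8" --pt "0 0 0 0" --pt "0 0 0 0"

```text
time: 2.25
tool_pos: [480.9, -57.9, 331.4]
tcp_rot: [-1.571, -0.0, -1.515]
contact_force: [-0.0, -0.7, -0.9]
grip_width: 91.7
```

```bash
cat >> h.py <<'E'
from scipy.spatial.transform import Rotation as Ro
def wrist():
    o=bot.get_obs(); c=vision.capture("wrist"); T=np.eye(4)
    T[:3,:3]=Ro.from_euler("xyz",o["tcp_rot"]).as_matrix(); T[:3,3]=o["tool_pos"]
    c["world_to_cam"]=np.linalg.inv(T@c["mount"]); return c
E
python3 - <<'E'
from h import *
c=wrist(); save(c,"w1.png"); o=bot.get_obs(); print(o["time"],o["tool_pos"],o["tcp_rot"])
for t in("stamper","pedal","nest","pedal_pad","stamp_hinge"):
    for r in vision.find_in(c,t)[:2]: w=towld(c,r["xyz"]); print(t,r["confidence"],w.round(),proj(c,w).round())
E
```

```text
2.3 [480.40189288 -58.66448016 331.21638199] [-1.57176682e+00 -3.30062625e-04 -1.51656908e+00]
stamper 0.77 [566. -45.  28.] [[313. 146.]]
pedal 0.87 [ 569. -170.   71.] [[311. 231.]]
nest 0.88 [569. -53.  30.] [[315. 151.]]
pedal_pad 0.57 [ 572. -164.   68.] [[313. 227.]]
stamp_hinge 0.95 [567. -51.  25.] [[313. 149.]]
```

View pics/w1.png

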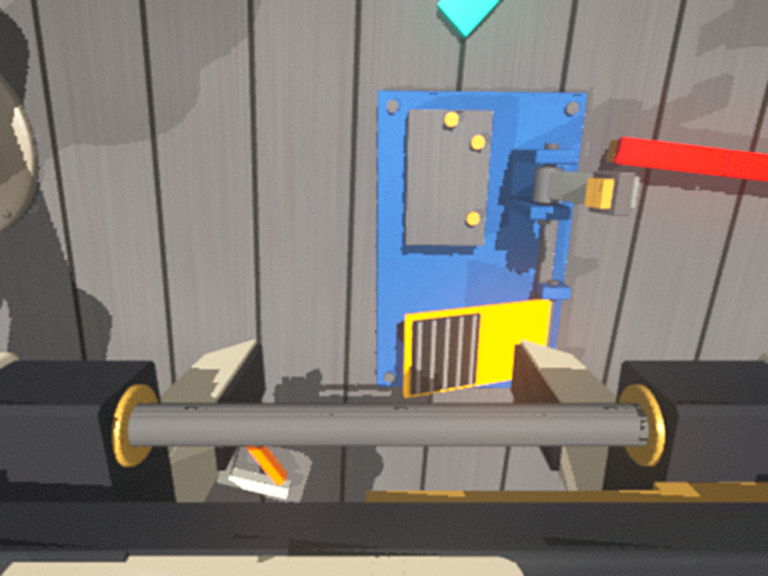

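The wrist picture shows the anvil at about (448,178), brass stops at (452,119), (478,142) and (473,219), the stamp arm leaning well back to +x at (600,190), and the pedal with its black ribbed pad at (443,353). Next I'll solve the nest pose from the stops.

```bash
cat > nest.py <<'E'
from h import *
from scipy.optimize import least_squares
def stops(c):
    h=cv2.cvtColor(c["img"],cv2.COLOR_RGB2HSV); m=cv2.inRange(h,(15,110,150),(32,255,255))
    n,l,s,ce=cv2.connectedComponentsWithStats(m); return ce,s,m
E
python3 - <<'E'
from nest import *
c=wrist(); ce,s,m=stops(c); g=np.array([[452,119],[478,142],[473,219]])/1.5
q=[]
for p in g:
    i=1+np.argmin(np.linalg.norm(ce[1:]-p,axis=1)); q.append(ce[i]); print(ce[i]*1.5,s[i])
W=np.array([ray(c,*p,53)[:2] for p in q]); L=np.array([[0,56],[26,36],[26,-36.]])
R=lambda a:np.array([[np.cos(a),-np.sin(a)],[np.sin(a),np.cos(a)]])
r=least_squares(lambda x:(L@R(x[2]).T+x[:2]-W).ravel(),[531,-8,.05]); print("nest",r.x,r.fun.round(1)); print(W.round(1))
x=r.x
print("stamper ctr",x[:2]+R(x[2])@[35,-80])
# base corners z=12
for u,v in((378,90),(586,91),(377,387)): 
    print("corner local",(R(x[2]).T@(ray(c,u/1.5,v/1.5,12)[:2]-x[:2])+[-35,80]).round(1))
# pedal toe corners
for u,v in((405,314),(404,397),(550,300)): print("pedal local@z90/30",[(R(x[2]).T@(ray(c,u/1.5,v/1.5,z)[:2]-x[:2])+[-35,80]).round(1) for z in(92,40)])
for u,v in((537,185),(553,172),(640,195),(600,192)): print("arm nestlocal@z100/150/190",[(R(x[2]).T@(ray(c,u/1.5,v/1.5,z)[:2]-x[:2])).round(1) for z in(100,150,190)])
from plan import plan
plan([560,240,300],-1.52)
E
```

```text
[451.05405405 117.32432432] [296  74  10  10  74]
[477.4  139.84] [314  89  10  10  75]
[472.72727273 216.09090909] [311 140   9   9  66]
nest [ 5.35994613e+02 -6.13344696e+00  4.40328791e-02] [-0.2  0.3  0.1  0.   0.1 -0.3]
[[533.7  49.5]
 [560.3  30.9]
 [563.5 -40.6]]
stamper ctr [574.48217981 -84.51525092]
corner local [-103.7  163.1]
corner local [103.7 164.2]
corner local [-103.7 -166.3]
pedal local@z90/30 [array([-75.4, -44.7]), array([-73.2, -63.3])]
pedal local@z90/30 [array([ -74.6, -134. ]), array([ -72.3, -163.5])]
pedal local@z90/30 [array([ 62.2, -29.3]), array([ 81.3, -46. ])]
arm nestlocal@z100/150/190 [array([71.6, -1.8]), array([55.9,  1.6]), array([43.4,  4.4])]
arm nestlocal@z100/150/190 [array([84.3,  9.3]), array([67.1, 11.4]), array([53.4, 13.1])]
arm nestlocal@z100/150/190 [array([162.5,  -9.5]), array([135.9,  -5.1]), array([114.7,  -1.6])]
arm nestlocal@z100/150/190 [array([127.1,  -7.3]), array([104.8,  -3.2]), array([87. ,  0.1])]
[[-0.0421, 0.0045, 0.0136, 0.02], [-0.0421, 0.0045, 0.0136, 0.02], [-0.0421, 0.0045, 0.0136, 0.02], [-0.0421, 0.0045, 0.0136, 0.02], [-0.0421, 0.0045, 0.0136, 0.02]]
[[-0.0421, 0.0045, 0.0135, 0.02], [-0.0421, 0.0045, 0.0135, 0.02]]
```

Request:
arm_command --pt "-0.043 0.005 0.013 0" --pt "-0.043 0.005 0.013 0" --pt "-0.043 0.005 0.013 0" --pt "-0.043 0.005 0.013 0" --pt "-0.043 0.005 0.013 0"

```text
time: 3.1
tool_pos: [534.2, 161.0, 306.5]
tcp_rot: [-1.57, -0.0, -1.517]
contact_force: [1.1, -0.2, -0.7]
grip_width: 92.1
```

Request:
arm_command --pt "-0.043 0.005 0.013 0" --pt "-0.043 0.005 0.013 0" --pt "-0.043 0.005 0.013 0" --pt "-0.025 0.005 0.005 0" --pt "0 0 0 0"

```text
time: 3.6
tool_pos: [569.0, 318.7, 284.3]
tcp_rot: [-1.574, -0.0, -1.513]
contact_force: [-0.0, -0.7, 0.2]
grip_width: 91.9
```

```bash
cat > fc.py <<'E'
from h import *
def coupon_fit(c,p0=(622,308)):
    for r in vision.regions_of(c,"coupon"):
        m=r["mask"]; col=np.median(c["img"][m],0); v,u=np.nonzero(m); print(round(r["confidence"],2),u.mean().round(),v.mean().round(),col,m.sum())
        if col.max()-col.min()<40: return fit([(c,m)],p0),m
E
python3 - <<'E'
from fc import *
from plan import plan
o=bot.get_obs(); print(o["time"],o["tool_pos"],o["tcp_rot"])
c=wrist(); (p,s),m=coupon_fit(c); print(p,s)
im=c["img"].copy(); h=cv2.convexHull(proj(c,box(p,(40,100,12))).astype(np.int32)); cv2.polylines(im,[h],True,(255,0,255),1)
c["img"]=im; save(c,"w2.png")
E
```

```text
3.6 [568.97638083 318.66294925 284.29158593] [-1.57372247e+00 -1.81142803e-04 -1.51309746e+00]
0.93 251.0 238.0 [ 31. 242. 230.] 1492
0.85 295.0 160.0 [254. 253. 248.] 1750
[6.24132836e+02 3.09033738e+02 8.02074441e-02] 0.9181532004197271
```

View pics/w2.png

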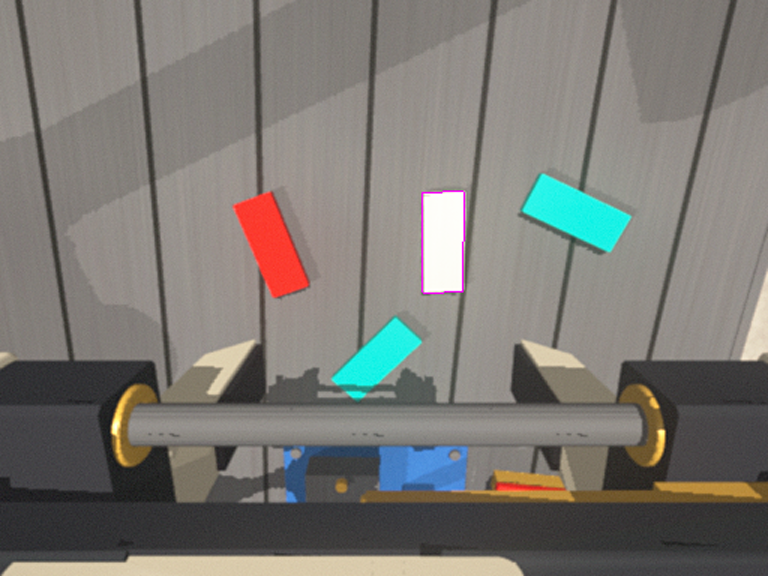

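The wrist picture shows the steel coupon at (443,242) with the fit overlay matching. Red is at (272,245) and the turquoise bars at (577,212) and (377,358), all clear of the fingers. Now descend.

```bash
python3 plan.py 624 309 60 -1.491
```

```text
[[0.0016, 0.0377, 0.009, -0.24], [0.0016, 0.0377, 0.009, -0.24], [0.0017, 0.0377, 0.009, -0.24], [0.0017, 0.0377, 0.009, -0.24], [0.0017, 0.0377, 0.009, -0.24]]
[[0.0018, 0.0377, 0.009, -0.24]]
```

Request:
arm_command --pt "0.0022 0.0373 0.0089 -0.2" --pt "0.0022 0.0373 0.0089 -0.2" --pt "0.0022 0.0373 0.0089 -0.2" --pt "0.0022 0.0373 0.0089 -0.2" --pt "0.0022 0.0373 0.0089 -0.2"

```text
time: 4.2
tool_pos: [615.5, 305.5, 99.9]
tcp_rot: [-1.569, -0.0, -1.501]
contact_force: [-0.4, 0.0, 0.1]
grip_width: 91.8
```

Request:
arm_command --pt "0.002 0.0373 0.0089 -0.2" --pt "0 0.025 0 0" --pt "0 0.02 0 0" --pt "0 0 0 0"

```text
time: 4.6
tool_pos: [622.1, 303.6, 15.1]
tcp_rot: [-1.576, -0.002, -1.497]
contact_force: [0.8, -1.1, -0.3]
grip_width: 91.6
```

Request:
arm_command --pt "-0.004 0.003 0.002 -0.3" --pt "0 0 0 0"

```text
time: 4.8
tool_pos: [626.6, 310.7, 16.6]
tcp_rot: [-1.568, 0.001, -1.49]
contact_force: [0.3, 0.3, 0.4]
grip_width: 91.7
```

Request:
arm_command --pt "0 0 0 0" --pt "0 0 0 0" --pt "0 0 0 0" --pt "0 0 0 0" --pt "0 0 0 0" --claw 255

```text
time: 5.3
tool_pos: [625.3, 310.6, 14.9]
tcp_rot: [-1.571, -0.0, -1.49]
contact_force: [0.6, -0.6, -0.2]
grip_width: 56.4
```

Request:
arm_command --pt "0 0 0 0" --pt "0 0 0 0" --pt "0 0 0 0" --pt "0 -0.03 0 0" --pt "0 0 0 0"

```text
time: 5.8
tool_pos: [627.6, 311.5, 48.7]
tcp_rot: [-1.564, 0.002, -1.49]
contact_force: [0.2, -0.3, 0.7]
grip_width: 16.5
```

The opening went to 16.5 mm, under the 40 mm of the coupon, so the grip missed. I'll reopen and look.

Request:
arm_command --pt "-0.02 -0.05 0 0" --pt "-0.02 -0.05 0 0" --pt "0 -0.04 0 0" --pt "0 -0.04 0 0" --pt "0 0 0 0" --claw 0

```text
time: 6.3
tool_pos: [624.7, 348.9, 225.0]
tcp_rot: [-1.559, 0.004, -1.489]
contact_force: [0.5, -0.6, 0.2]
grip_width: 51.6
```

```bash
python3 - <<'E'
from fc import *
o=bot.get_obs(); print(o["time"],o["tool_pos"],o["tcp_rot"],o["contact_force"])
c=wrist(); save(c,"w3.png")
try:
    (p,s),m=coupon_fit(c); print(p,s)
except Exception as e: print(e)
E
```

```text
6.3 [624.66127478 348.91946412 225.0002317 ] [-1.55880457  0.00387402 -1.4894128 ] [ 0.52856302 -0.60657695  0.20866913]
0.91 254.0 189.0 [254. 254. 251.] 2127
[6.23961095e+02 3.10115023e+02 9.10318584e-02] 0.9247826086956522
```

View pics/w3.png

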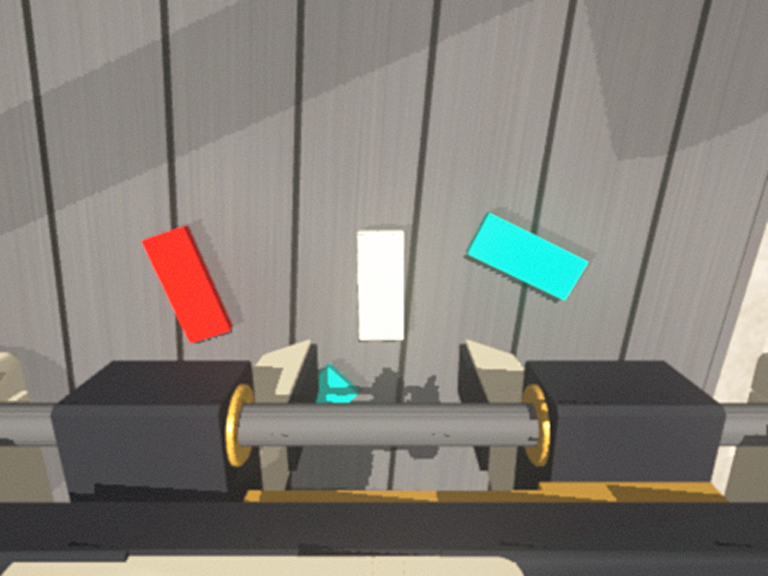

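The picture shows the coupon unmoved at (380,285), so the fingers closed above it because I was about 5 mm too high. I'll go lower and wait for full closure.

```bash
python3 plan.py 624 310 30 -1.485
```

```text
[[0.0076, 0.0377, -0.0003, -0.05], [0.0075, 0.0377, -0.0003, -0.05], [0.0075, 0.0377, -0.0003, -0.05], [0.0075, 0.0377, -0.0004, -0.05], [0.0075, 0.0377, -0.0004, -0.05]]
```

Request:
arm_command --pt "0.0075 0.038 0 0" --pt "0.0075 0.038 0 0" --pt "0.0075 0.038 0 0" --pt "0.0075 0.038 0 0" --pt "0.0075 0.038 0 0" --claw 0

```text
time: 6.9
tool_pos: [623.6, 309.1, 23.8]
tcp_rot: [-1.574, -0.001, -1.49]
contact_force: [0.1, -0.8, -0.1]
grip_width: 91.8
```

Request:
arm_command --pt "0 0.01 0 0" --pt "0 0.005 0 0" --pt "0 0 0 0" --pt "0 0 0 0"

```text
time: 7.3
tool_pos: [626.4, 311.1, 14.6]
tcp_rot: [-1.568, 0.001, -1.489]
contact_force: [-0.6, -0.5, 1.0]
grip_width: 91.7
```

Request:
arm_command --pt "0 0 0 0"

```text
time: 7.4
tool_pos: [626.3, 310.9, 14.7]
tcp_rot: [-1.568, 0.001, -1.489]
contact_force: [1.5, 0.1, 0.3]
grip_width: 91.9
```

Request:
arm_command --pt "0 0.003 0 0" --pt "0 0.002 0 0" --pt "0 0 0 0" --pt "0 0 0 0"

```text
time: 7.8
tool_pos: [625.2, 310.2, 7.6]
tcp_rot: [-1.571, -0.0, -1.49]
contact_force: [-0.1, -0.4, -0.3]
grip_width: 91.6
```

Request:
arm_command --pt "0 0 0 0" --pt "0 0 0 0" --pt "0 0 0 0" --pt "0 0 0 0" --pt "0 0 0 0" --claw 255

```text
time: 8.3
tool_pos: [625.3, 310.2, 7.6]
tcp_rot: [-1.571, -0.0, -1.49]
contact_force: [-0.5, 0.4, 0.8]
grip_width: 56.3
```

Request:
arm_command --pt "0 0 0 0" --pt "0 0 0 0" --pt "0 0 0 0" --pt "0 0 0 0" --pt "0 0 0 0"

```text
time: 8.8
tool_pos: [625.3, 310.2, 7.6]
tcp_rot: [-1.571, -0.0, -1.49]
contact_force: [-0.3, -1.0, 0.6]
grip_width: 16.6
```

```bash
python3 - <<'E'
from h import *
c=vision.capture("scene"); a=c["img"][180:340,310:450]
d=vision.capture("side"); b=d["img"][70:190,200:340]
print(bot.get_obs()["grip_width"],proj(c,[[624,310,0],[625,310,7]]),proj(d,[[624,310,0],[625,310,7]]))
A=cv2.resize(a,(525,600),interpolation=cv2.INTER_CUBIC);B=cv2.resize(b,(275,236),interpolation=cv2.INTER_CUBIC)
B=cv2.copyMakeBorder(B,0,600-236,0,0,cv2.BORDER_CONSTANT)
cv2.imwrite("pics/s2.png",np.hstack([A,B])[:,:,::-1])
E
```

```text
8.610308613971515 [[382.15931025 271.0402533 ]
 [382.69507098 269.66242656]] [[265.87042214 127.30209297]
 [266.18741417 125.83349545]]
```

View pics/s2.png

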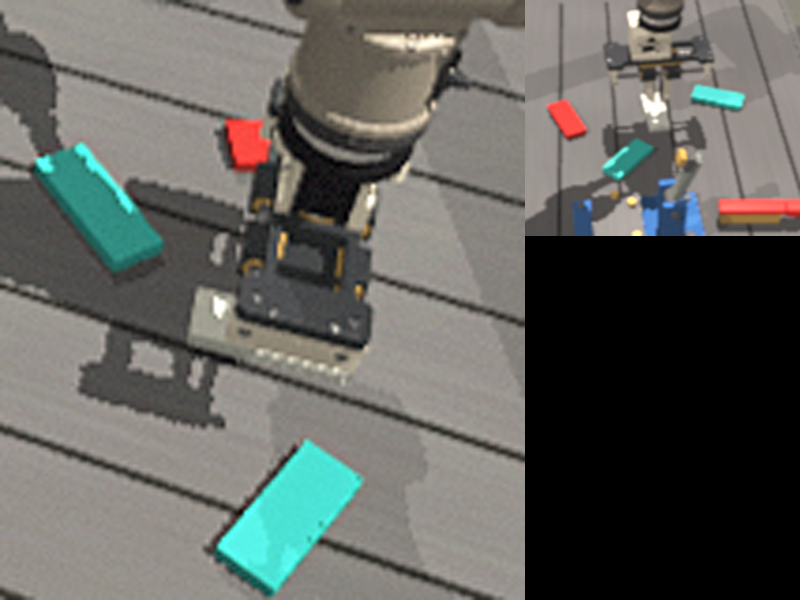

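The picture shows the coupon still under the gripper and nothing gripped, so the fingertips stand higher than I assumed. I'll open and feel down for the bench.

Request:
arm_command --pt "0 0 0 0" --pt "0 0 0 0" --pt "0 0 0 0" --pt "0 0 0 0" --pt "0 0 0 0" --claw 0

```text
time: 9.4
tool_pos: [625.3, 310.2, 7.6]
tcp_rot: [-1.571, -0.0, -1.49]
contact_force: [0.5, 1.0, 0.1]
grip_width: 43.6
```

Request:
arm_command --pt "0 0 0 0" --pt "0 0 0 0" --pt "0 0 0 0" --pt "0 0 0 0" --pt "0 0 0 0"

```text
time: 9.9
tool_pos: [625.3, 310.2, 7.6]
tcp_rot: [-1.571, -0.0, -1.49]
contact_force: [-0.4, -0.8, -0.4]
grip_width: 84.0
```

Request:
arm_command --pt "0 0.002 0 0" --pt "0 0 0 0"

```text
time: 10.1
tool_pos: [625.1, 310.1, 5.2]
tcp_rot: [-1.571, -0.0, -1.49]
contact_force: [-0.5, -0.3, -1.1]
grip_width: 91.1
```

```bash
python3 - <<'E'
from fc import *
o=bot.get_obs(); print(o)
c=vision.capture("wrist"); print(c["camera_matrix"])
E
```

```text
{'time': 10.1, 'joint_positions': array([ 3.50824069e-01,  8.35710079e-01,  1.20068202e+00, -1.56041665e-04,
        1.10583969e+00,  2.69950209e-01]), 'dq': array([-0.00058862, -0.0017124 , -0.00157134,  0.00154905,  0.00448676,
        0.00062872]), 'tau': array([-5.38305292e-03, -6.38980508e+01, -2.24816805e+01,  7.97032728e-02,
       -3.83607333e-02,  7.24777601e-04]), 'tool_pos': array([625.09544905, 310.06568906,   5.22899716]), 'tcp_rot': array([-1.57137514e+00, -3.04830170e-04, -1.48985237e+00]), 'contact_force': array([-0.51565925, -0.34857095, -1.05143615]), 'moment': array([-0.00538118, -0.07084088,  0.01403156]), 'grip_width': 91.11720258745814}
[[312.48462066   0.         258.34135155]
 [  0.         312.48462066 192.57287482]
 [  0.           0.           1.        ]]
```

The wrist picture geometry puts the visible fingertips about 26 mm *behind* the reported TCP instead of 8 mm ahead, which agrees with the missed grasps. I'll descend with force checks.

Request:
arm_command --pt "0 0.006 0 0" --pt "0 0.006 0 0" --pt "0 0 0 0"

```text
time: 10.45
tool_pos: [624.4, 309.8, -7.9]
tcp_rot: [-1.573, -0.001, -1.49]
contact_force: [0.3, -0.0, -0.2]
grip_width: 92.3
```

Request:
arm_command --pt "0 0.005 0 0" --pt "0 0.003 0 0" --pt "0 0 0 0"

```text
time: 10.75
tool_pos: [624.9, 310.1, -15.1]
tcp_rot: [-1.572, -0.0, -1.49]
contact_force: [-0.5, -0.1, 0.4]
grip_width: 91.7
```

Request:
arm_command --pt "0 0.003 0 0" --pt "0 0 0 0"

```text
time: 10.95
tool_pos: [625.1, 310.1, -17.7]
tcp_rot: [-1.571, -0.0, -1.49]
contact_force: [0.0, -0.5, 0.4]
grip_width: 91.9
```

Confirmed: TCP reads −17.7 with no contact. Continue in small steps.

Request:
arm_command --pt "0 0.002 0 0" --pt "0 0 0 0"

```text
time: 11.15
tool_pos: [625.2, 310.1, -19.5]
tcp_rot: [-1.571, -0.0, -1.49]
contact_force: [0.3, 1.0, 0.2]
grip_width: 91.7
```

Request:
arm_command --pt "0 0.002 0 0" --pt "0 0 0 0"

```text
time: 11.35
tool_pos: [625.2, 310.1, -21.7]
tcp_rot: [-1.571, -0.0, -1.49]
contact_force: [-0.0, -0.6, -0.6]
grip_width: 91.9
```

Request:
arm_command --pt "0 0.001 0 0" --pt "0 0 0 0"

```text
time: 11.55
tool_pos: [625.3, 310.2, -22.5]
tcp_rot: [-1.571, -0.0, -1.49]
contact_force: [0.2, -0.5, -0.8]
grip_width: 91.7
```

Request:
arm_command --pt "0 0 0 0" --pt "0 0 0 0" --pt "0 0 0 0" --pt "0 0 0 0" --pt "0 0 0 0" --claw 255

```text
time: 12.05
tool_pos: [625.4, 310.2, -22.3]
tcp_rot: [-1.571, -0.0, -1.49]
contact_force: [-0.3, -0.1, -0.0]
grip_width: 56.7
```

Request:
arm_command --pt "0 0 0 0" --pt "0 0 0 0" --pt "0 0 0 0" --pt "0 0 0 0"

```text
time: 12.45
tool_pos: [625.0, 310.2, -22.4]
tcp_rot: [-1.571, -0.0, -1.49]
contact_force: [-2.3, -0.9, 1.1]
grip_width: 39.5
```

The fingers stopped at 39.5 mm, so the coupon is gripped (its underside is at TCP +22 mm). Because of the stamp arm, I'll set it down at nest local (−32,−8) and then nudge it home with a finger.

```bash
python3 - <<'E'
from plan import *
plan([625,310,60],-1.49); plan([504,150,100],-1.508,[625,310,60],-1.49); plan([504.4,-15.5,70],-1.527,[504,150,100],-1.508)
E
```

```text
[[0.0001, -0.0412, -0.0, 0.0], [0.0001, -0.0412, -0.0, 0.0]]
[[0.0299, -0.008, -0.0267, 0.21], [0.03, -0.008, -0.0266, 0.21], [0.0301, -0.008, -0.0265, 0.21], [0.0302, -0.008, -0.0264, 0.21], [0.0303, -0.008, -0.0263, 0.21]]
[[0.0413, 0.0075, -0.0025, 0.27], [0.0413, 0.0075, -0.0023, 0.27], [0.0413, 0.0075, -0.0021, 0.27], [0.0413, 0.0075, -0.0019, 0.27]]
```

Request:
arm_command --pt "0 -0.02 0 0" --pt "0 -0.03 0 0" --pt "0 -0.03 0 0"

```text
time: 12.75
tool_pos: [624.5, 309.8, 56.9]
tcp_rot: [-1.574, -0.001, -1.49]
contact_force: [-0.2, 0.5, -3.9]
grip_width: 39.5
```

Request:
arm_command --pt "0.03 -0.01 -0.027 0.2" --pt "0.03 -0.01 -0.027 0.2" --pt "0.03 -0.01 -0.026 0.2" --pt "0.03 -0.01 -0.026 0.2" --pt "0.03 0 -0.026 0.2"

```text
time: 13.25
tool_pos: [504.2, 149.8, 98.5]
tcp_rot: [-1.569, -0.0, -1.507]
contact_force: [0.6, -1.3, -4.6]
grip_width: 39.4
```

Request:
arm_command --pt "0.041 0 -0.002 0.3" --pt "0.041 0 -0.002 0.3" --pt "0.041 0 -0.002 0.3" --pt "0 0 0 0"

```text
time: 13.65
tool_pos: [505.9, 23.3, 97.4]
tcp_rot: [-1.571, -0.002, -1.528]
contact_force: [-0.2, 0.7, -4.0]
grip_width: 39.6
```

```bash
python3 - <<'E'
from plan import *
o=bot.get_obs(); print(o["tool_pos"],o["tcp_rot"],o["grip_width"])
plan([504.4,-15.5,60],-1.527)
E
```

```text
[505.88808044  23.30211646  97.39337151] [-1.57103948 -0.00167772 -1.52780534] 39.62898128579417
[[0.0194, 0.0187, -0.0016, -0.02], [0.0194, 0.0187, -0.0016, -0.02]]
```

Request:
arm_command --pt "0.02 0.02 -0.002 0" --pt "0.019 0.02 -0.002 0" --pt "0 0.02 0 0" --pt "0 0 0 0"

```text
time: 14.05
tool_pos: [501.5, -11.2, 35.1]
tcp_rot: [-1.577, 0.001, -1.524]
contact_force: [-0.5, 0.9, -4.9]
grip_width: 39.4
```

Request:
arm_command --pt "0 0.009 0 0" --pt "0 0 0 0" --pt "0 0 0 0"

```text
time: 14.35
tool_pos: [504.2, -11.0, 29.1]
tcp_rot: [-1.57, -0.0, -1.522]
contact_force: [0.4, 0.5, -3.4]
grip_width: 39.7
```

Request:
arm_command --pt "0.004 0.002 0 0.3" --pt "0 0.002 0 0" --pt "0 0 0 0"

```text
time: 14.65
tool_pos: [503.9, -15.6, 24.7]
tcp_rot: [-1.571, -0.0, -1.529]
contact_force: [-0.7, 0.3, -3.0]
grip_width: 39.6
```

Request:
arm_command --pt "0 0.001 0 0" --pt "0 0 0 0"

```text
time: 14.85
tool_pos: [503.9, -15.4, 23.6]
tcp_rot: [-1.571, -0.0, -1.528]
contact_force: [0.3, -0.2, -3.8]
grip_width: 39.1
```

Request:
arm_command --pt "0 0.001 0 0" --pt "0 0 0 0"

```text
time: 15.05
tool_pos: [504.0, -15.4, 22.6]
tcp_rot: [-1.571, -0.0, -1.528]
contact_force: [0.2, 0.3, -4.7]
grip_width: 39.3
```

Request:
arm_command --pt "0 0.001 0 0" --pt "0 0 0 0"

```text
time: 15.25
tool_pos: [504.1, -15.5, 22.5]
tcp_rot: [-1.57, -0.0, -1.528]
contact_force: [-1.7, 0.4, 5.3]
grip_width: 39.3
```

Request:
arm_command --pt "0 0.001 0 0" --pt "0 0 0 0"

```text
time: 15.45
tool_pos: [504.1, -15.5, 22.5]
tcp_rot: [-1.57, -0.0, -1.528]
contact_force: [-5.8, 0.1, 14.2]
grip_width: 39.7
```

Request:
arm_command --pt "0 -0.001 0 0" --pt "0 0 0 0" --pt "0 0 0 0" --pt "0 0 0 0" --pt "0 0 0 0" --claw 0

```text
time: 15.95
tool_pos: [504.0, -15.5, 21.5]
tcp_rot: [-1.571, -0.0, -1.528]
contact_force: [0.4, -0.1, 0.4]
grip_width: 75.0
```

Request:
arm_command --pt "0 0 0 0" --pt "0 -0.03 0 0" --pt "0 -0.04 0 0" --pt "0 0 -0.045 0" --pt "0 0 -0.048 0"

```text
time: 16.45
tool_pos: [411.7, -19.7, 92.6]
tcp_rot: [-1.567, -0.001, -1.528]
contact_force: [-0.0, -0.4, 0.3]
grip_width: 91.5
```

```bash
python3 - <<'E'
from nest import *
o=bot.get_obs(); print(o["time"],o["tool_pos"],o["grip_width"])
n=(536,-6.1,.044); cc=[]
for name in("scene","side"):
    c=vision.capture(name); h=cv2.cvtColor(c["img"],cv2.COLOR_RGB2HSV)
    pp=proj(c,[[504,-15,57]])[0].astype(int); cc.append(c["img"][pp[1]-40:pp[1]+40,pp[0]-50:pp[0]+50])
cv2.imwrite("pics/p1.png",np.vstack([cv2.resize(a,(375,300),interpolation=cv2.INTER_CUBIC) for a in cc])[:,:,::-1])
E
```

```text
16.45 [411.65316273 -19.74955637  92.55216721] 91.4872555972931
```

View pics/p1.png

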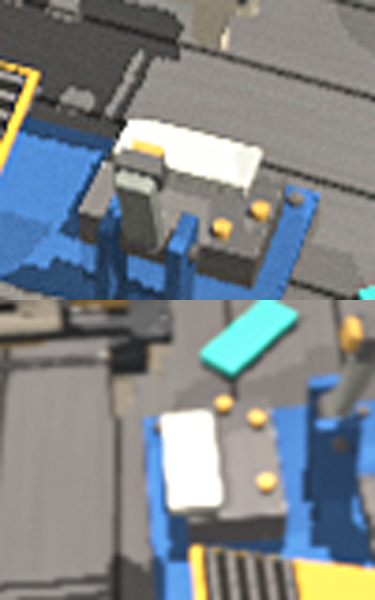

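Picture: the coupon lies flat on the anvil's −x part (white bar, (195,150) top and (190,460) bottom), with all three stops free. Lower the finger behind it and push +x.

Request:
arm_command --pt "0 0.03 -0.005 0" --pt "0 0.03 0 0" --pt "0 0.005 0 0" --pt "0 0 0 0"

```text
time: 16.95
tool_pos: [405.9, -19.5, 26.3]
tcp_rot: [-1.573, 0.0, -1.528]
contact_force: [-0.3, 0.0, 0.5]
grip_width: 91.7
```

Request:
arm_command --pt "0 0 0.01 0" --pt "0 0 0.005 0" --pt "0 0 0.005 0" --pt "0 0 0 0"

```text
time: 17.35
tool_pos: [427.5, -18.9, 27.2]
tcp_rot: [-1.569, -0.001, -1.528]
contact_force: [0.0, 0.7, 0.4]
grip_width: 91.9
```

Request:
arm_command --pt "0 0 0.005 0" --pt "0 0 0.005 0" --pt "0 0 0 0"

```text
time: 17.65
tool_pos: [436.3, -18.3, 26.7]
tcp_rot: [-1.571, -0.0, -1.528]
contact_force: [-1.2, 0.1, 1.5]
grip_width: 91.5
```

Request:
arm_command --pt "0 0 0.004 0" --pt "0 0 0.004 0" --pt "0 0 0 0"

```text
time: 17.95
tool_pos: [444.2, -18.0, 26.7]
tcp_rot: [-1.571, -0.0, -1.528]
contact_force: [-2.1, 0.6, 2.6]
grip_width: 91.6
```

Request:
arm_command --pt "0 0 0.003 0" --pt "0 0 0 0"

```text
time: 18.15
tool_pos: [447.0, -17.8, 26.6]
tcp_rot: [-1.571, -0.0, -1.528]
contact_force: [-2.9, 0.2, 3.4]
grip_width: 92.0
```

Request:
arm_command --pt "0 0 0.002 0" --pt "0 0 0 0"

```text
time: 18.35
tool_pos: [449.0, -17.8, 26.6]
tcp_rot: [-1.571, -0.0, -1.528]
contact_force: [-3.6, -0.0, 3.4]
grip_width: 91.7
```

Request:
arm_command --pt "0 0 0.001 0" --pt "0 0 0 0"

```text
time: 18.55
tool_pos: [450.0, -17.7, 26.6]
tcp_rot: [-1.571, -0.0, -1.528]
contact_force: [-4.6, 0.7, 3.5]
grip_width: 92.0
```

Request:
arm_command --pt "0 0 0.001 0" --pt "0 0 0 0"

```text
time: 18.75
tool_pos: [451.2, -17.7, 26.6]
tcp_rot: [-1.571, -0.0, -1.528]
contact_force: [-3.2, -0.1, 3.1]
grip_width: 91.8
```

```bash
python3 - <<'E'
from nest import *
o=bot.get_obs(); print(o["time"],o["tool_pos"],o["contact_force"],o["moment"])
cc=[]
for name in("scene","side"):
    c=vision.capture(name)
    pp=proj(c,[[530,-15,57]])[0].astype(int); cc.append(c["img"][pp[1]-40:pp[1]+40,pp[0]-50:pp[0]+50])
cv2.imwrite("pics/p2.png",np.hstack([cv2.resize(a,(400,320),interpolation=cv2.INTER_CUBIC) for a in cc])[:,:,::-1])
E
```

```text
18.75 [451.19654442 -17.70968479  26.63119226] [-3.22761578 -0.08669517  3.12931164] [-0.01518005  0.3707322   0.00373274]
```

View pics/p2.png

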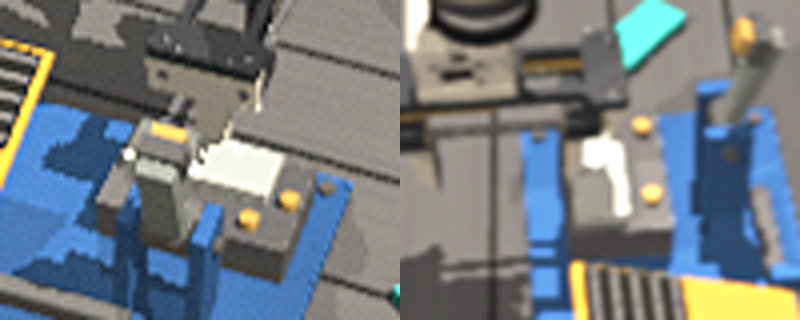

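The pictures show the coupon sliding flat towards the stops, with a small gap remaining at (640,190). Keep pushing until the force steps up.

Request:
arm_command --pt "0 0 0.0015 0" --pt "0 0 0.0015 0" --pt "0 0 0 0"

```text
time: 19.15
tool_pos: [454.5, -17.6, 26.7]
tcp_rot: [-1.57, -0.0, -1.528]
contact_force: [-2.6, 0.2, 1.5]
grip_width: 91.6
```

Request:
arm_command --pt "0 0 0.001 0" --pt "0 0 0.001 0" --pt "0 0 0 0"

```text
time: 19.45
tool_pos: [456.2, -17.5, 26.6]
tcp_rot: [-1.571, -0.0, -1.528]
contact_force: [-3.0, 0.0, 1.3]
grip_width: 92.1
```

Request:
arm_command --pt "0 0 0.001 0" --pt "0 0 0 0"

```text
time: 19.65
tool_pos: [457.2, -17.5, 26.7]
tcp_rot: [-1.571, -0.0, -1.528]
contact_force: [-3.5, -0.3, 1.1]
grip_width: 92.0
```

Request:
arm_command --pt "0 0 0.001 0" --pt "0 0 0.001 0" --pt "0 0 0 0"

```text
time: 19.95
tool_pos: [459.3, -17.4, 26.7]
tcp_rot: [-1.57, -0.0, -1.528]
contact_force: [-3.0, 0.2, 1.8]
grip_width: 92.0
```

Request:
arm_command --pt "0 0 0.001 0" --pt "0 0 0.001 0" --pt "0 0 0 0"

```text
time: 20.25
tool_pos: [461.3, -17.3, 26.7]
tcp_rot: [-1.57, -0.0, -1.528]
contact_force: [-3.0, 0.4, 2.2]
grip_width: 91.6
```

Request:
arm_command --pt "0 0 0.001 0" --pt "0 0 0 0"

```text
time: 20.45
tool_pos: [462.2, -17.2, 26.7]
tcp_rot: [-1.571, -0.0, -1.528]
contact_force: [-2.7, -0.7, 2.1]
grip_width: 91.4
```

```bash
cat >> nest.py <<'E'
def wmask(c,n=(536,-6.1,.044)):
    # white pixels on plane z=57, nest frame
    R=np.array([[np.cos(n[2]),-np.sin(n[2])],[np.sin(n[2]),np.cos(n[2])]])
    h=c["img"].astype(int); m=(h.min(2)>185)&(h.max(2)-h.min(2)<45)
    v,u=np.nonzero(m); P=np.array([R.T@(ray(c,a,b,57)[:2]-n[:2]) for a,b in zip(u,v)])
    return P[(abs(P[:,0])<70)&(abs(P[:,1])<90)]
E
python3 - <<'E'
from nest import *
for name in("scene","side"):
    P=wmask(vision.capture(name)); print(name,len(P)); 
    for y in range(-60,60,10):
        q=P[(P[:,1]>=y)&(P[:,1]<y+10)]
        if len(q): print(y,len(q),q[:,0].min().round(1),q[:,0].max().round(1))
    print("y range",P[:,1].min(),P[:,1].max())
E
```

```text
scene 246
-60 9 9.2 17.2
-50 5 10.0 13.5
-40 6 5.3 13.2
-30 6 6.0 13.9
-20 14 -8.6 17.2
-10 38 -24.1 17.8
0 43 -23.3 17.6
10 43 -23.5 17.4
20 42 -22.7 17.1
30 39 -21.9 17.8
y range -60.59389748797685 38.8796222378833
side 126
-60 8 7.8 17.1
-50 12 8.6 18.4
-40 9 7.2 19.2
-30 12 7.6 17.5
-20 12 -6.0 18.4
-10 24 -11.7 19.2
0 25 -11.0 17.5
10 19 -10.2 17.9
y range -70.61367224929168 18.90906143435343
```

The coupon's +x side is at about 17.5–18 mm of 20 and parallel, so about 2 mm remain.

Request:
arm_command --pt "0 0 0.001 0" --pt "0 0 0 0"

```text
time: 20.75
tool_pos: [463.1, -17.2, 26.7]
tcp_rot: [-1.571, -0.0, -1.528]
contact_force: [-3.0, 0.4, 2.5]
grip_width: 91.7
```

Request:
arm_command --pt "0 0 0.001 0" --pt "0 0 0 0"

```text
time: 20.95
tool_pos: [464.2, -17.2, 26.7]
tcp_rot: [-1.571, -0.0, -1.528]
contact_force: [-3.1, 0.2, 1.6]
grip_width: 91.7
```

Request:
arm_command --pt "0 0 0.001 0" --pt "0 0 0 0"

```text
time: 21.15
tool_pos: [464.7, -17.2, 26.6]
tcp_rot: [-1.572, -0.0, -1.528]
contact_force: [-5.6, -0.7, 3.7]
grip_width: 91.5
```

Request:
arm_command --pt "0 0 0.001 0" --pt "0 0 0 0"

```text
time: 21.35
tool_pos: [464.8, -17.1, 26.6]
tcp_rot: [-1.573, 0.0, -1.528]
contact_force: [-8.0, -0.8, 6.5]
grip_width: 91.4
```

Request:
arm_command --pt "0 0 0.0005 0" --pt "0 0 0 0"

```text
time: 21.55
tool_pos: [464.9, -17.1, 26.6]
tcp_rot: [-1.574, 0.0, -1.528]
contact_force: [-9.8, -2.3, 8.6]
grip_width: 91.6
```

Seated on the two x stops (force rising at about 464.8). Now the y push at the −y end with the same finger.

Request:
arm_command --pt "0 0 -0.01 0" --pt "0 -0.03 0 0" --pt "0 -0.025 0 0" --pt "0.036 0 0.016 0" --pt "0.036 0 0.016 0"

```text
time: 22.05
tool_pos: [493.2, -88.6, 83.0]
tcp_rot: [-1.566, -0.001, -1.526]
contact_force: [0.1, 1.3, -0.8]
grip_width: 91.5
```

Request:
arm_command --pt "0 0 0 0" --pt "0 0 0 0"

```text
time: 22.25
tool_pos: [491.8, -88.6, 81.4]
tcp_rot: [-1.57, 0.0, -1.53]
contact_force: [0.1, 0.4, -0.1]
grip_width: 92.0
```

```bash
python3 - <<'E'
from nest import *
o=bot.get_obs(); print(o["time"],o["tool_pos"],o["tcp_rot"]); a=.044
d=o["tool_pos"][:2]-[536,-6.1]; print("local",d[0]*np.cos(a)+d[1]*np.sin(a),-d[0]*np.sin(a)+d[1]*np.cos(a))
for name in("scene","side"):
    P=wmask(vision.capture(name)); print(name,len(P)); 
    for y in range(-70,60,10):
        q=P[(P[:,1]>=y)&(P[:,1]<y+10)]
        if len(q)>1: print(y,len(q),q[:,0].min().round(1),q[:,0].max().round(1))
    print("y range",P[:,1].min(),P[:,1].max())
E
```

```text
22.25 [491.77409649 -88.55481585  81.42279697] [-1.57009918e+00  1.21464035e-05 -1.52998653e+00]
local -47.809941112683426 -80.42970053555867
scene 292
-70 6 -17.7 18.1
-60 23 -18.7 19.8
-50 4 7.1 12.5
-40 5 5.3 12.3
-30 8 -21.1 13.0
-20 30 -20.3 19.7
-10 42 -21.3 19.5
0 44 -21.4 20.1
10 43 -21.6 19.9
20 45 -21.8 20.6
30 42 -21.0 20.3
y range -62.083835623194865 39.59989958851618
side 225
-70 12 -19.4 36.5
-60 35 -19.1 20.1
-50 34 -18.4 21.4
-40 22 -20.1 18.8
-30 19 -19.8 2.0
-20 20 -18.8 3.2
-10 21 -20.5 3.9
0 16 -20.1 4.3
10 5 -12.6 -0.2
20 21 -21.2 6.8
30 19 -20.9 7.6
y range -70.61367224929168 37.67260600727136
```

x now spans ±20, so it is seated. The y centre is about −11, so about 11 mm of travel remains. Descend and push +y (tool −x).

Request:
arm_command --pt "0 0.03 0 0" --pt "0 0.024 0 0" --pt "0 0 0 0"

```text
time: 22.65
tool_pos: [489.0, -86.3, 25.3]
tcp_rot: [-1.576, 0.002, -1.527]
contact_force: [-0.9, -0.3, 0.1]
grip_width: 91.9
```

Request:
arm_command --pt "-0.003 0 0 0" --pt "-0.003 0 0 0" --pt "0 0 0 0"

```text
time: 22.95
tool_pos: [492.0, -81.6, 28.9]
tcp_rot: [-1.569, -0.001, -1.528]
contact_force: [0.3, 0.1, -1.2]
grip_width: 91.9
```

Request:
arm_command --pt "-0.002 0 0 0" --pt "-0.002 0 0 0" --pt "0 0 0 0"

```text
time: 23.25
tool_pos: [491.2, -77.9, 27.9]
tcp_rot: [-1.57, -0.0, -1.528]
contact_force: [0.6, 0.3, -0.5]
grip_width: 91.6
```

Request:
arm_command --pt "-0.002 0 0 0" --pt "-0.002 0 0 0" --pt "0 0 0 0"

```text
time: 23.55
tool_pos: [491.1, -74.1, 27.7]
tcp_rot: [-1.57, -0.0, -1.528]
contact_force: [-0.5, -1.7, 0.7]
grip_width: 91.5
```

Request:
arm_command --pt "-0.002 0 0 0" --pt "-0.002 0 0 0" --pt "0 0 0 0"

```text
time: 23.85
tool_pos: [490.9, -69.9, 27.7]
tcp_rot: [-1.571, -0.0, -1.528]
contact_force: [-0.5, -1.5, 1.1]
grip_width: 91.9
```

Request:
arm_command --pt "-0.0015 0 0 0" --pt "-0.0015 0 0 0" --pt "0 0 0 0"

```text
time: 24.15
tool_pos: [491.0, -67.8, 27.8]
tcp_rot: [-1.57, -0.001, -1.528]
contact_force: [-0.5, -7.1, 1.5]
grip_width: 92.1
```

Request:
arm_command --pt "-0.001 0 0 0" --pt "0 0 0 0"

```text
time: 24.35
tool_pos: [491.0, -67.4, 27.8]
tcp_rot: [-1.57, -0.002, -1.529]
contact_force: [0.7, -9.9, 0.7]
grip_width: 91.5
```

Request:
arm_command --pt "-0.001 0 0 0" --pt "0 0 0 0"

```text
time: 24.55
tool_pos: [491.1, -67.0, 27.9]
tcp_rot: [-1.57, -0.003, -1.529]
contact_force: [-0.3, -12.9, 0.1]
grip_width: 91.8
```

Seated on the end stop (12.9 N). Back off, then re-seat x lightly.

Request:
arm_command --pt "0.012 0 0 0" --pt "0 -0.03 0 0" --pt "0 -0.025 0 0" --pt "-0.035 0 -0.019 0" --pt "-0.035 0 -0.019 0"

```text
time: 25.05
tool_pos: [450.0, -8.3, 83.1]
tcp_rot: [-1.57, 0.001, -1.53]
contact_force: [-0.3, 0.4, -0.6]
grip_width: 91.8
```

Request:
arm_command --pt "0 0 0 0" --pt "0 0.03 0 0" --pt "0 0.025 0 0" --pt "0 0 0 0"

```text
time: 25.45
tool_pos: [447.9, -8.3, 25.3]
tcp_rot: [-1.577, 0.002, -1.528]
contact_force: [-0.5, 0.1, 0.4]
grip_width: 91.9
```

```bash
cat > chk.py <<'E'
from nest import *
o=bot.get_obs(); print(o["time"],o["tool_pos"],o["tcp_rot"]); a=.044
d=o["tool_pos"][:2]-[536,-6.1]; print("local",d[0]*np.cos(a)+d[1]*np.sin(a),-d[0]*np.sin(a)+d[1]*np.cos(a))
for name in("scene","side"):
    P=wmask(vision.capture(name)); print(name,len(P)); 
    for y in range(-70,60,10):
        q=P[(P[:,1]>=y)&(P[:,1]<y+10)]
        if len(q)>1: print(y,len(q),q[:,0].min().round(1),q[:,0].max().round(1))
    print("y range",P[:,1].min(),P[:,1].max())
E
python3 chk.py
```

```text
25.45 [447.94395602  -8.34011434  25.30173205] [-1.57679163  0.00168629 -1.52806849]
local -88.0693527136539 1.635269633196843
scene 273
-60 5 7.4 18.8
-50 6 7.1 13.5
-40 6 5.3 12.3
-30 5 6.0 13.9
-20 19 -4.1 19.7
-10 31 -19.5 20.4
0 43 -47.2 18.5
10 41 -20.6 18.3
20 43 -20.8 19.6
30 44 -21.0 19.4
40 30 -21.2 18.5
y range -53.14324128014093 46.885933334957535
side 238
-60 7 -0.7 17.1
-50 24 -3.3 21.4
-40 20 -2.5 21.8
-30 21 -1.4 20.5
-20 23 -6.0 21.4
-10 23 -17.4 21.8
0 33 -20.1 20.5
10 32 -19.5 21.0
20 27 -18.8 19.7
30 16 4.1 20.5
40 10 5.3 21.0
y range -70.61367224929168 48.20297970504454
```

Request:
arm_command --pt "0 0 0.005 0" --pt "0 0 0.005 0" --pt "0 0 0 0"

```text
time: 25.85
tool_pos: [461.8, -8.5, 28.5]
tcp_rot: [-1.568, -0.001, -1.528]
contact_force: [0.2, 0.6, 0.8]
grip_width: 92.0
```

Request:
arm_command --pt "0 0 0.002 0" --pt "0 0 0.002 0" --pt "0 0 0 0"

```text
time: 26.15
tool_pos: [464.4, -8.2, 27.8]
tcp_rot: [-1.57, -0.0, -1.528]
contact_force: [-0.3, 0.4, -0.7]
grip_width: 91.5
```

Request:
arm_command --pt "0 0 0.001 0" --pt "0 0 0 0"

```text
time: 26.35
tool_pos: [464.6, -8.0, 27.6]
tcp_rot: [-1.572, 0.0, -1.528]
contact_force: [-1.6, -0.1, 0.8]
grip_width: 92.0
```

Request:
arm_command --pt "0 0 0.001 0" --pt "0 0 0 0"

```text
time: 26.55
tool_pos: [464.8, -8.0, 27.5]
tcp_rot: [-1.573, 0.0, -1.528]
contact_force: [-4.6, -1.4, 3.6]
grip_width: 91.7
```

Request:
arm_command --pt "0 0 0.001 0" --pt "0 0 0 0" --pt "0 0 -0.012 0" --pt "0 -0.05 0 0" --pt "0 -0.05 0 0"

```text
time: 27.05
tool_pos: [454.0, -8.3, 127.9]
tcp_rot: [-1.574, 0.001, -1.528]
contact_force: [1.3, 0.2, 0.1]
grip_width: 91.8
```

Request:
arm_command --pt "0 -0.05 0 0" --pt "0 -0.05 0 0" --pt "-0.014 0 0.035 0" --pt "-0.014 0 0.035 0" --pt "0 0 0 0"

```text
time: 27.55
tool_pos: [527.1, 23.8, 227.5]
tcp_rot: [-1.568, 0.0, -1.527]
contact_force: [0.3, -1.1, -0.6]
grip_width: 92.0
```

```bash
python3 - <<'E'
from nest import *
o=bot.get_obs(); print(o["time"],o["tool_pos"],o["tcp_rot"])
c=wrist(); save(c,"w4.png")
ce,s,m=stops(c)
for a,b in zip(ce[1:],s[1:]):
    if b[4]>40: print("brass",a.round(1),b[4],ray(c,*a,53)[:2].round(1))
E
```

```text
27.55 [527.09431521  23.78914154 227.49542953] [-1.56799603e+00  4.16824975e-04 -1.52693410e+00]
brass [264.8 146.1] 100 [533.9  50.4]
brass [287.1 163.3] 96 [560.9  31.5]
brass [285.8 220.3] 87 [564.4 -39.8]
brass [381.5 229.3] 358 [684.2 -46.4]
brass [ 80.3 283.8] 313 [ 301.3 -140.6]
brass [435.8 276. ] 163 [ 765.6 -108.9]
brass [324.6 314.2] 1952 [ 626.7 -173.9]
brass [239.2 310.6] 271 [ 510.6 -173. ]
brass [475.4 323.5] 241 [ 835.4 -180. ]
```

View pics/w4.png

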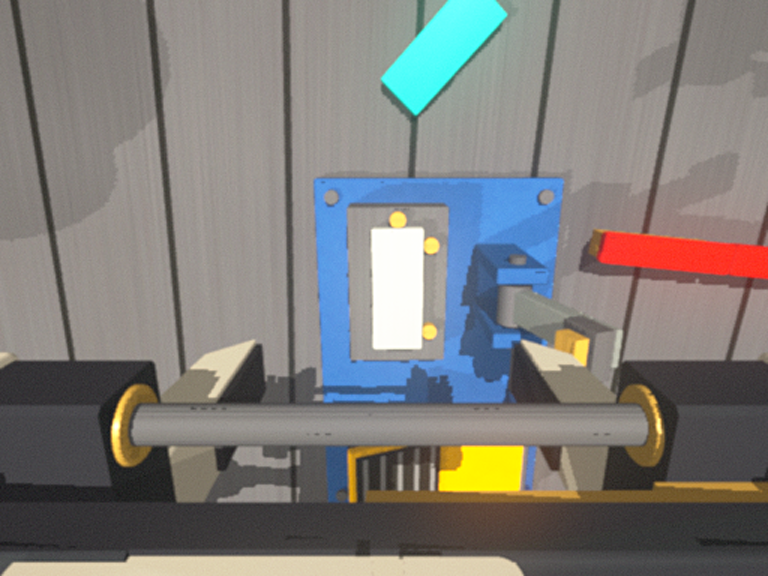

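The picture shows the coupon (397,288) flat and touching the end stop (398,219) and both side stops (431,245) and (430,331). Now go over the pedal, closing the fingers.

Request:
arm_command --pt "0.04 0 -0.002 0" --pt "0.04 0 -0.002 0" --pt "0.04 0 -0.002 0" --pt "0.04 0 -0.002 0" --pt "0.04 0 -0.002 0" --claw 255

```text
time: 28.1
tool_pos: [521.3, -179.4, 227.7]
tcp_rot: [-1.571, 0.0, -1.528]
contact_force: [0.3, 0.9, 0.5]
grip_width: 56.4
```

Request:
arm_command --pt "0 0.03 0 0" --pt "0 0.03 0 0" --pt "0 0.03 0 0" --pt "0 0.03 0 0" --pt "0 0 0 0"

```text
time: 28.6
tool_pos: [519.0, -176.7, 104.1]
tcp_rot: [-1.578, 0.004, -1.529]
contact_force: [-0.1, 0.1, 0.5]
grip_width: 16.1
```

Request:
arm_command --pt "0 0 0 0" --pt "0 0 0 0" --pt "0 0 0 0"

```text
time: 28.9
tool_pos: [523.3, -178.3, 109.5]
tcp_rot: [-1.568, -0.002, -1.528]
contact_force: [0.3, -0.6, -0.1]
grip_width: 0.3
```

```bash
python3 - <<'E'
from nest import *
o=bot.get_obs(); print(o["time"],o["tool_pos"],o["tcp_rot"],o["grip_width"])
cc=[]
for n in("scene","side"):
    c=vision.capture(n)
    for r in vision.find_in(c,"pedal")[:1]: print(n,r["confidence"],towld(c,r["xyz"]).round(1))
    p=proj(c,[[526.4,-175.8,86],[*o["tool_pos"][:2],o["tool_pos"][2]+25]]); print(p.round(1))
    im=c["img"].copy(); cv2.drawMarker(im,tuple(p[0].round().astype(int)),(255,0,255),0,7,1); q=p[0].astype(int)
    cc.append(im[q[1]-60:q[1]+40,q[0]-60:q[0]+65])
cv2.imwrite("pics/p3.png",np.hstack([cv2.resize(a,(400,320),interpolation=cv2.INTER_CUBIC) for a in cc])[:,:,::-1])
E
```

```text
28.9 [ 523.27760569 -178.26790448  109.45950949] [-1.5679717  -0.00163785 -1.52825808] 0.27983390386858253
scene 0.71 [ 584.4 -176.4   61.9]
[[216.8 166.7]
 [215.8 152. ]]
side 0.62 [ 579.9 -180.7   60.4]
[[246.  218.7]
 [244.6 208.4]]
```

View pics/p3.png

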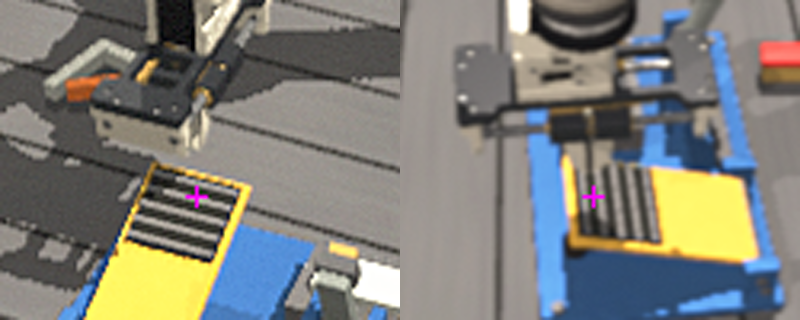

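The magenta pad point sits on the black ribs on the centre line near the toe, with the closed fingers above it. Descend to contact.

Request:
arm_command --pt "0 0.02 0.001 0" --pt "0 0.02 0.001 0" --pt "0 0 0 0" --pt "0 0 0 0"

```text
time: 29.5
tool_pos: [524.5, -177.7, 68.0]
tcp_rot: [-1.571, 0.0, -1.528]
contact_force: [0.0, -0.0, 0.4]
grip_width: 0.4
```

Request:
arm_command --pt "0 0.003 0 0" --pt "0 0.003 0 0" --pt "0 0 0 0"

```text
time: 29.8
tool_pos: [524.9, -178.0, 62.1]
tcp_rot: [-1.57, -0.001, -1.528]
contact_force: [1.9, -0.3, 1.7]
grip_width: 0.7
```

Request:
arm_command --pt "0 0.003 0 0" --pt "0 0.003 0 0" --pt "0 0 0 0"

```text
time: 30.1
tool_pos: [524.3, -177.8, 55.4]
tcp_rot: [-1.571, -0.0, -1.528]
contact_force: [0.1, -1.5, 3.7]
grip_width: 0.1
```

Request:
arm_command --pt "0 0.004 -0.001 0" --pt "0 0.004 -0.001 0" --pt "0 0.004 -0.001 0" --pt "0 0 0 0"

```text
time: 30.5
tool_pos: [521.0, -177.9, 43.1]
tcp_rot: [-1.572, 0.0, -1.528]
contact_force: [-0.5, -0.4, 4.9]
grip_width: 0.8
```

Request:
arm_command --pt "0 0.004 -0.001 0" --pt "0 0.004 -0.001 0" --pt "0 0.004 -0.001 0" --pt "0 0 0 0"

```text
time: 30.9
tool_pos: [518.6, -178.1, 31.6]
tcp_rot: [-1.57, -0.0, -1.528]
contact_force: [-0.9, -0.2, 6.2]
grip_width: 0.6
```

Request:
arm_command --pt "0 0.004 0 0" --pt "0 0.003 0 0" --pt "0 0 0 0"

```text
time: 31.2
tool_pos: [517.8, -178.0, 24.6]
tcp_rot: [-1.572, 0.0, -1.528]
contact_force: [-4.3, -1.6, 7.1]
grip_width: 0.4
```

Request:
arm_command --pt "0 0.003 -0.0005 0" --pt "0 0.002 0 0" --pt "0 0 0 0"

```text
time: 31.5
tool_pos: [517.3, -178.0, 19.8]
tcp_rot: [-1.572, 0.0, -1.528]
contact_force: [-4.2, -2.1, 7.8]
grip_width: 0.4
```

Request:
arm_command --pt "0 0.002 0 0" --pt "0 0 0 0"

```text
time: 31.7
tool_pos: [517.1, -178.1, 17.8]
tcp_rot: [-1.572, 0.0, -1.528]
contact_force: [-3.9, -1.2, 8.0]
grip_width: 0.5
```

Request:
arm_command --pt "0 0.0015 0 0" --pt "0 0 0 0"

```text
time: 31.9
tool_pos: [517.0, -178.0, 16.3]
tcp_rot: [-1.573, 0.0, -1.528]
contact_force: [-4.8, -1.7, 8.3]
grip_width: 0.6
```

Request:
arm_command --pt "0 0.001 0 0" --pt "0 0 0 0"

```text
time: 32.1
tool_pos: [516.9, -178.1, 15.4]
tcp_rot: [-1.573, 0.0, -1.528]
contact_force: [-6.0, -2.4, 8.2]
grip_width: 0.3
```

Request:
arm_command --pt "0 0.001 0 0" --pt "0 0 0 0"

```text
time: 32.3
tool_pos: [516.9, -178.0, 14.4]
tcp_rot: [-1.573, 0.0, -1.528]
contact_force: [-5.6, -1.6, 8.9]
grip_width: 0.2
```

Request:
arm_command --pt "0 0.001 0 0" --pt "0 0 0 0"

```text
time: 32.5
tool_pos: [516.9, -178.1, 13.9]
tcp_rot: [-1.573, 0.0, -1.528]
contact_force: [-6.3, -2.3, 12.5]
grip_width: 0.3
```

Request:
arm_command --pt "0 0.001 0 0" --pt "0 0 0 0"

```text
time: 32.7
tool_pos: [516.9, -178.1, 13.7]
tcp_rot: [-1.572, -0.0, -1.528]
contact_force: [-9.8, -0.5, 18.1]
grip_width: 0.1
```

Stiff at 13.7, which is the stop. Press slightly more and hold for over 2 s.

Request:
arm_command --pt "0 0.001 0 0" --pt "0 0 0 0" --pt "0 0 0 0" --pt "0 0 0 0" --pt "0 0 0 0"

```text
time: 33.2
tool_pos: [516.9, -178.1, 13.5]
tcp_rot: [-1.572, -0.0, -1.528]
contact_force: [-11.2, 0.7, 26.0]
grip_width: 0.4
```

Request:
arm_command --pt "0 0 0 0" --pt "0 0 0 0" --pt "0 0 0 0" --pt "0 0 0 0" --pt "0 0 0 0"

```text
time: 33.7
tool_pos: [516.9, -178.1, 13.5]
tcp_rot: [-1.572, -0.0, -1.528]
contact_force: [-11.9, 1.0, 26.3]
grip_width: 0.5
```

Request:
arm_command --pt "0 0 0 0" --pt "0 0 0 0" --pt "0 0 0 0" --pt "0 0 0 0" --pt "0 0 0 0"

```text
time: 34.2
tool_pos: [516.9, -178.1, 13.5]
tcp_rot: [-1.572, -0.0, -1.528]
contact_force: [-11.7, -0.3, 26.0]
grip_width: 0.8
```

Request:
arm_command --pt "0 0 0 0" --pt "0 0 0 0" --pt "0 0 0 0" --pt "0 0 0 0" --pt "0 0 0 0"

```text
time: 34.7
tool_pos: [516.9, -178.1, 13.5]
tcp_rot: [-1.572, -0.0, -1.528]
contact_force: [-11.8, 0.4, 25.3]
grip_width: 0.3
```

Request:
arm_command --pt "0 0 0 0" --pt "0 0 0 0" --pt "0 0 0 0" --pt "0 0 0 0" --pt "0 0 0 0"

```text
time: 35.2
tool_pos: [516.9, -178.1, 13.5]
tcp_rot: [-1.572, -0.0, -1.528]
contact_force: [-11.8, -0.2, 26.4]
grip_width: 0.4
```

```bash
python3 - <<'E'
from nest import *
o=bot.get_obs(); print(o["time"],o["tool_pos"],o["contact_force"])
c=vision.capture("scene"); save(c,"s_down.png",(180,130,330,250),4)
E
```

```text
35.2 [ 516.91028185 -178.07486095   13.49287918] [-11.77598062  -0.22367622  26.38072546]
```

Ease up slowly, following the arc.

Request:
arm_command --pt "0 -0.002 0 0" --pt "0 -0.002 0 0" --pt "0 -0.002 0 0" --pt "0 -0.002 0 0" --pt "0 -0.002 0.0005 0"

```text
time: 35.75
tool_pos: [517.7, -178.0, 21.6]
tcp_rot: [-1.572, 0.0, -1.528]
contact_force: [-5.1, -1.7, 7.8]
grip_width: 0.6
```

Request:
arm_command --pt "0 -0.002 0.0005 0" --pt "0 -0.002 0.0005 0" --pt "0 -0.002 0.0005 0" --pt "0 -0.002 0.0005 0" --pt "0 -0.002 0.0005 0"

```text
time: 36.25
tool_pos: [520.3, -177.7, 31.4]
tcp_rot: [-1.572, 0.0, -1.528]
contact_force: [-3.8, -0.2, 6.4]
grip_width: 0.8
```

Request:
arm_command --pt "0 -0.002 0.0005 0" --pt "0 -0.002 0.0005 0" --pt "0 -0.002 0.0005 0" --pt "0 -0.002 0.0005 0" --pt "0 -0.002 0.0005 0"

```text
time: 36.75
tool_pos: [523.0, -177.5, 41.4]
tcp_rot: [-1.572, 0.0, -1.528]
contact_force: [-3.0, 0.1, 4.3]
grip_width: 0.8
```

Request:
arm_command --pt "0 -0.002 0.0005 0" --pt "0 -0.002 0.0005 0" --pt "0 -0.002 0.0005 0" --pt "0 -0.002 0.0005 0" --pt "0 -0.002 0.0005 0"

```text
time: 37.25
tool_pos: [526.1, -177.5, 51.3]
tcp_rot: [-1.571, 0.0, -1.528]
contact_force: [-0.7, 0.9, 3.1]
grip_width: 0.3
```

Request:
arm_command --pt "0 -0.002 0.0005 0" --pt "0 -0.002 0.0005 0" --pt "0 -0.002 0.0005 0" --pt "0 -0.002 0.0005 0" --pt "0 -0.002 0.0005 0"

```text
time: 37.75
tool_pos: [528.7, -177.8, 61.3]
tcp_rot: [-1.57, -0.001, -1.528]
contact_force: [0.3, -0.0, -0.1]
grip_width: 0.3
```

Request:
arm_command --pt "0 -0.002 0 0" --pt "0 -0.002 0 0" --pt "0 -0.005 0 0" --pt "0 -0.03 0 0" --pt "0 -0.04 0 0"

```text
time: 38.25
tool_pos: [526.9, -177.0, 139.4]
tcp_rot: [-1.575, 0.002, -1.528]
contact_force: [0.1, -0.3, 0.0]
grip_width: 0.5
```

Request:
arm_command --pt "0 -0.045 -0.01 0" --pt "0 -0.045 -0.01 0" --pt "-0.04 -0.01 0 0" --pt "-0.04 0 0 0" --pt "-0.04 0 0 0" --claw 0

```text
time: 38.75
tool_pos: [503.0, -57.6, 241.1]
tcp_rot: [-1.57, -0.001, -1.53]
contact_force: [0.6, -0.0, 0.2]
grip_width: 36.1
```

Request:
arm_command --pt "-0.04 0 0 0" --pt "-0.04 0 0 0" --pt "0 0 0 0" --pt "0 0 0 0"

```text
time: 39.15
tool_pos: [499.7, 21.8, 240.4]
tcp_rot: [-1.571, -0.001, -1.526]
contact_force: [-0.6, 0.2, -1.1]
grip_width: 68.0
```

```bash
python3 - <<'E'
from nest import *
o=bot.get_obs(); print(o["time"],o["tool_pos"],o["contact_force"],o["grip_width"])
c=wrist(); s=vision.capture("scene")
p=proj(c,[[536,-6,57]])[0].astype(int); print(p)
A=c["img"][max(0,p[1]-90):p[1]+70,max(0,p[0]-100):p[0]+100]; B=s["img"][140:250,180:318]; D=cv2.imread("pics/s_down.png")[:,:,::-1]
f=lambda a:cv2.resize(a,(390,300),interpolation=cv2.INTER_CUBIC)
cv2.imwrite("pics/final.png",np.vstack([np.hstack([f(A),f(B)]),np.hstack([f(D),0*f(D)])])[:,:,::-1])
E
```

```text
39.15 [499.70741958  21.83796048 240.38006963] [-0.59966103  0.22750631 -1.10067148] 67.9976118226778
[286 190]
```

View pics/final.png

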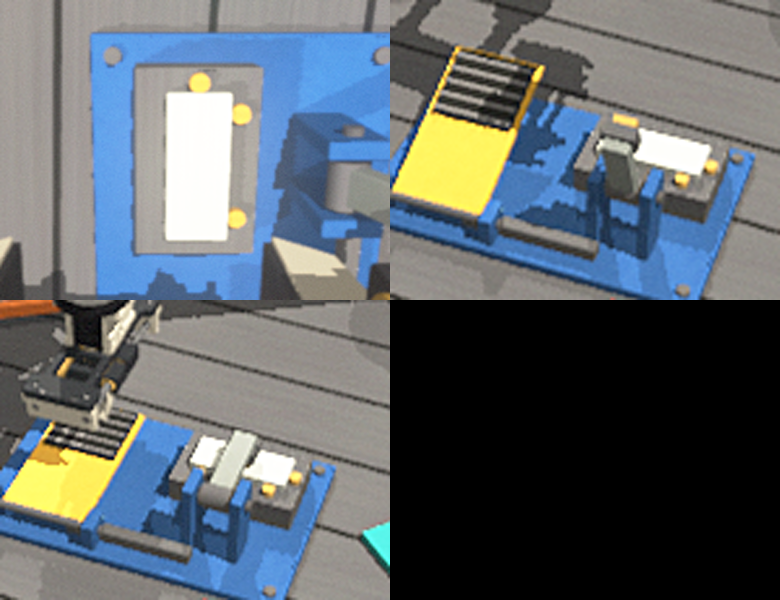

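The picture shows the coupon still against all three stops, the pedal back up and the stamp arm leaning back. The earlier shot shows the stamp lying on the coupon at full pedal. Handing in.

```bash
python3 -c "
from plant import job
print(job.close_job())"
```

```text
the job is handed in; nothing more can be done
None
```

The steel coupon is stamped and lies flat against all three brass stops, and I handed the job in at about 39 s of robot time. `close_job` reports no verdict.

**What I did:**
- I set the coupon on the anvil's open side, clear of the stamp arm, and let go. Then I nudged it with a finger against the two side stops (about 10 N), then the end stop (about 13 N), and re-seated the side.
- I pressed the pedal to its stop (about 26 N), held it for over 2 s, and raised it at about 20 mm/s. The contact force faded smoothly to zero.

**Last checks:**
- **Coupon and pedal:** the final pictures show the coupon touching all three stops, the pedal up and the stamp arm leaning back. A shot at full pedal shows the stamp head on the coupon. I could not see the mark itself in these pictures.
- **Left alone:** I did not touch the red coupon, the look-alikes or the tools.

**What failed or disagreed:**
- **Missed grasps:** the first two closed above the coupon without moving it. The fingertips actually stand about 23 mm behind the reported TCP, not 8 mm ahead as stated. I measured that from a wrist picture and confirmed it by feel.
- **Scene camera in y:** after seating, it put the coupon's end about 2–3 mm short of its nominal place. I trusted the contact forces and the wrist pictures, which showed it touching the stop.

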